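# Clamp the ornament board in the gluing jig

### The arm

A 6-joint arm with a two-finger parallel gripper is mounted at the origin on the work surface. World frame = base frame: x ahead of the robot, y to its left, z up, the work surface at z = 0. Lengths are in mm, angles in rad, forces in N, time in s.
With the tool pointing down it reaches from about 350 to 850 mm from the base axis. Payload 8.1 kg.
Tool frame: the origin (TCP) lies midway between the tips of the shut fingers; the grasp point (between the pads) lies 19 mm behind it; z points along the fingers, y is the direction in which the jaws open and shut (so a half turn about z gives the same grasp; the last joint's range is limited). The gripper opens to 93 mm and grips with 3 to 60 N. Pads are 15 mm wide; open, the fingers measure 128 mm over their backs; the gripper's body (75 mm by 188 mm) begins 65 mm behind the grasp point.
Start: joints at [1.224, 0.13, 1.488, -0, 1.523, -0.085], TCP at [155.27, 579.566, 218.635] pointing down, gripper open.
Joint ranges: [-2.96, 2.96], [-0.89, 2.26], [0.02, 2.5], [-1.34, 4.48], [0, 2.73], [-2.66, 2.66]. Speed limits (rad/s): [2.39, 2.39, 2.79, 3.14, 3.14, 3.14].

### API

Orientations are given as a unit quaternion [w, x, y, z].
In Python, from bench import env gives the robot as it stands.
- The arm moves only by the tool send_rows, never from a script. Its argument "rows" is one flat list of numbers, 4 for each row, row after row: the shift along the tool's x, y, z in units of 0.4 m (1.0 is 0.4 m), then the turn about the tool's z in units of 90 degrees (1.0 is 90 degrees). In form: [x, y, z, yaw, x, y, z, yaw, ...]. A call has 1 to 12 rows; each row is the pose to reach, as a shift and turn from the pose commanded when the call began, along the tool's axes at that moment; what a row does not reach only later rows make up. A row lasts 1/8 s, in which the tool goes at most 62.5 mm and 10.7 degrees, less where a joint would pass 70% of its speed; a pose out of reach is approached as far as the arm can. A call with a number of a shift or a turn outside -1 to 1 is refused whole. A call with a gripper value outside its range is refused whole. "claw" is the opening, from 0 (shut) to 1 (fully open), set as the call begins (left out, the last holds). The fingers move at their own pace and stop on an object; "grip_force" is the grip in N (left out, the last holds). Time passes only in rows, so rows that repeat a pose let the fingers close. It gives the time, the measured TCP pose, the force and the opening at its end, in the units of the state.
- env.get_obs(): the state, without advancing time (a new reading comes with each control period).
- env.snapshot(name): name is "side" or "top"; returns the picture (400x640x3 uint8, blue, green, red); there is no depth.
- env.get_calibration(name): a dict with "intrinsics" (3x3 intrinsics, pixels), "cam_to_world" (4x4, takes a point from camera to world coordinates). Camera axes: x right, y down, z forward; pixel columns grow to the right and rows downward; lengths in mm; the calibration is good to about 2 mm. A picture is of the moment at which its call begins. get_calibration takes no time and is no camera call.
- env.sign_off(): hands the job in, once; it reports no verdict.
The state is a dict: "time_s": time; "q": joint angles; "qvel": joint speeds; "joint_efforts": joint torques, N m; "tool_pos": TCP position; "eef_rot": TCP orientation; "wrist_force": force on the tool from outside, world axes, zero at the start; "ft_torque": the same for the moment, N m; "finger_gap": finger opening in mm.
Only numpy, scipy, OpenCV 4.12 (cv2) and the standard library are available. Lean on these libraries where they do the work, as an engineer would, in place of code of your own. Each camera call takes 0.05 s, during which the arm holds its last target.

### The job

The red ornament board has just been glued and must dry in the gluing jig. With the fingertips, push it along the bed until its long side lies flush against the fence, then flip the clamp's red handle over past its centre so that the clamp snaps shut with its rubber pad down on the board. Only push: do not pick the board up off the bed, and leave the glue bottle, the paint jar and the gold spool standing where they are.

Things in the scene. Friction and masses are not known exactly. Their poses are not given: they have to be found in the camera images.
- jig: Gluing jig bolted to the table. Plywood bed 220 (x) x 280 (y) x 18 mm; origin at the centre of its underside, on the table. The board is pushed towards jig +y; when home its centre is at jig x about 0, y = 0. Behind the fence a dark steel bracket (x -20 to +20, y +75 to +105 mm, up to 78 mm above the table) carries the clamp.
- fence (a point): Middle of the lower edge of the fence's board-side face: jig x = 0, y = +50 mm, on the bed's top 18 mm above the table. The dark wooden fence is 200 mm long along the jig's x, 15 mm thick, 26 mm high above the bed. Fixed to the jig, same axes.
- board_center (a point): Centre (half-way up) of the loose red wooden board, 160 (x) x 100 (y) x 18 mm thick, 0.15 to 0.31 kg, with gold border and green and yellow stripes; lies flat on the bed, centre 27 mm above the table. Its y axis points roughly at the fence. It starts about 25 to 55 mm short of the fence, up to 15 mm off centre along it, askew by up to 0.12 rad.
- clamp (a joint): Over-centre toggle clamp, rad: 0 = open (its spring holds it there), 0.65 = centre, handle straight up; past it the spring snaps it shut. About 1.30 = shut, pad on the board; 1.42 = stop with nothing under the pad. Spring torque 0.9 N m per rad away from centre (about 8 N to start it, pushing 75 mm from the hinge).
- clamp_tip (a point): Centre of the rounded end of the handle, 105 mm from the hinge; red grip 20 mm in diameter covers 50 to 105 mm. Moves with the handle. Open, the handle leans 0.65 rad away from the board (tip at jig x = 0, y = +154 mm, 152 mm above the table). To shut, push it towards the board (jig -y) over the top, in the jig's y-z plane; shut, it leans 0.65 rad towards the board.
- clamp_hinge (a point): Clamp's hinge axis, along the jig's x: at jig x = 0, y = +90 mm, 68 mm above the table, fixed. A steel hold-down arm, one piece with the handle and 53 degrees from it on the board's side, reaches 70 mm to a rubber pad; it stands up steeply when open and lies level over the fence when shut.
- glue: Amber glue bottle with blue cap, 54 mm in diameter, 130 mm tall, standing loose beside the jig; origin at the centre of its foot. To be left alone.
- paint: Green paint jar with white lid, 64 mm in diameter, 75 mm tall, standing loose beside the jig; origin at the centre of its foot. To be left alone.
- spool: Gold spool, 64 mm in diameter, 50 mm tall, standing loose beside the jig; origin at the centre of its foot. To be left alone.
Mind the look-alikes: they are no part of the job. Of the things that look like the part that bears board_center, the smallest one is meant.

How it is judged (in metres and radians):
On the way, in this order (a step that is already met when the one before it is completed fails the run):
1. the board is flat on the bed, flush against the fence, while the clamp is still open (y of board_center in the frame of jig between -0.004 and 0.004 m and x of board_center in the frame of jig between -0.035 and 0.035 m and z of board_center in the frame of jig below 0.031 m and angle between the y axis of board_center and the y axis of jig, either way round below 0.04 rad and value of joint clamp below 0.3 rad), for 0.2 s.
2. the clamp has snapped shut on the board (y of board_center in the frame of jig between -0.004 and 0.004 m and x of board_center in the frame of jig between -0.035 and 0.035 m and z of board_center in the frame of jig below 0.031 m and angle between the y axis of board_center and the y axis of jig, either way round below 0.04 rad and value of joint clamp between 1.24 and 1.35 rad), for 0.2 s.
At the end, for the whole second after the job is handed in: The board lies flat on the bed against the fence (gap under 4 mm, askew by less than 0.04 rad, within 35 mm of the jig's centre along the fence) and the clamp rests shut with its pad on the board (joint between 1.24 and 1.35 rad) (all of step 2 and velocity of joint clamp between -0.05 and 0.05 rad/s); the robot touches nothing.
It fails at once if the ornament board is lifted off the bed (by about 13 mm or more) (z of board_center in the frame of jig above 0.04 m).
It fails at once if the glue bottle is shoved more than 30 mm or knocked over (distance of glue from where it was at the start of the episode above 0.03 m or angle between glue's own z axis and vertical above 0.5 rad).
It fails at once if the paint jar is shoved more than 30 mm or knocked over (distance of paint from where it was at the start of the episode above 0.03 m or angle between paint's own z axis and vertical above 0.5 rad).
It fails at once if the spool is shoved more than 30 mm or knocked over (distance of spool from where it was at the start of the episode above 0.03 m or angle between spool's own z axis and vertical above 0.5 rad).
It also fails if it takes over 48 s, if anything falls off the work surface, if the arm or the gripper's body presses on something with over 40 N, if the wrist force passes 120 N, or if a joint passes its speed limit or range.

## Working session

There is one attempt and no reset: what is moved stays moved. The work goes in short steps, Python scripts to look and compute and a tool call to move; the robot and the scene stay as the last step left them, time stands still between calls to the robot, and variables do not carry over. Pictures are saved under pics/ and viewed, and the job is handed in when it is done.

Besides the shell and the picture viewer there is one more tool, called after "Call:" by a JSON object that holds its "api" and its "payload". send_rows: Moves the arm, as the interface text tells. Its arguments: {"type":"object","properties":{"rows":{"type":"array","items":{"type":"number"}},"claw":{"type":"number"},"grip_force":{"type":"number"}},"required":["rows"]}

```bash
mkdir -p pics; python3 - <<'E'
from bench import env
import cv2
for n in("top","side"):
    cv2.imwrite(f"pics/{n}0.png",env.snapshot(n)); c=env.get_calibration(n); print(n,c)
print(env.get_obs())
E
```

```text
top {'intrinsics': array([[497.6897157 ,   0.        , 326.79131326],
       [  0.        , 497.6897157 , 204.69798575],
       [  0.        ,   0.        ,   1.        ]]), 'cam_to_world': array([[-4.75703101e-03, -9.85689172e-01,  1.68505864e-01,
         2.80378541e+02],
       [-9.99979128e-01,  3.95224342e-03, -5.11108728e-03,
        -1.84287858e+02],
       [ 4.37196720e-03, -1.68526660e-01, -9.85687400e-01,
         1.62256664e+03],
       [ 0.00000000e+00,  0.00000000e+00,  0.00000000e+00,
         1.00000000e+00]])}
side {'intrinsics': array([[437.71100559,   0.        , 316.75553295],
       [  0.        , 437.71100559, 193.9149775 ],
       [  0.        ,   0.        ,   1.        ]]), 'cam_to_world': array([[ 9.07066012e-01, -3.00416288e-01,  2.94925931e-01,
         1.94147245e+02],
       [-4.20497513e-01, -6.12703496e-01,  6.69160868e-01,
        -9.71166150e+02],
       [-2.03246749e-02, -7.30988700e-01, -6.82086819e-01,
         9.35635151e+02],
       [ 0.00000000e+00,  0.00000000e+00,  0.00000000e+00,
         1.00000000e+00]])}
{'time_s': 0.1, 'q': array([ 1.22360861e+00,  1.31072738e-01,  1.48911940e+00, -9.83522462e-06,
        1.52302798e+00, -8.53986074e-02]), 'qvel': array([-0.00102136,  0.00054065, -0.0042145 , -0.00014024, -0.00118655,
       -0.0005417 ]), 'joint_efforts': array([ 1.13695321e-03, -5.61338925e+01, -4.93094623e+01,  7.72024132e-02,
        2.91555509e-02, -2.38509926e-05]), 'tool_pos': array([155.09584025, 579.08999654, 217.72806518]), 'eef_rot': array([-1.69837748e-04,  1.30520818e-01,  9.91445235e-01, -7.95823941e-04]), 'wrist_force': array([0.1233486 , 0.8430121 , 0.78549523]), 'ft_torque': array([ 0.01587875, -0.03854998, -0.00197832]), 'finger_gap': 92.88543427585695}
```

View pics/top0.png

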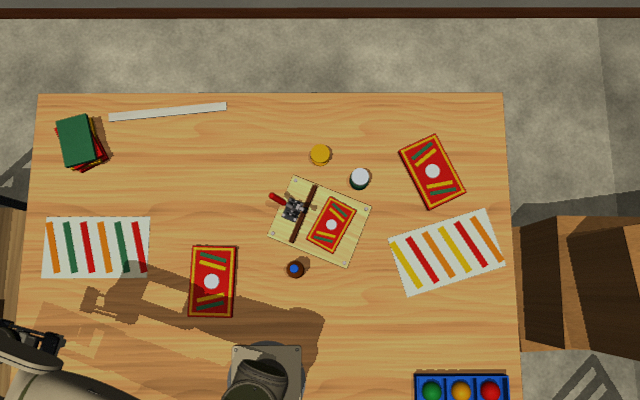

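View pics/side0.png

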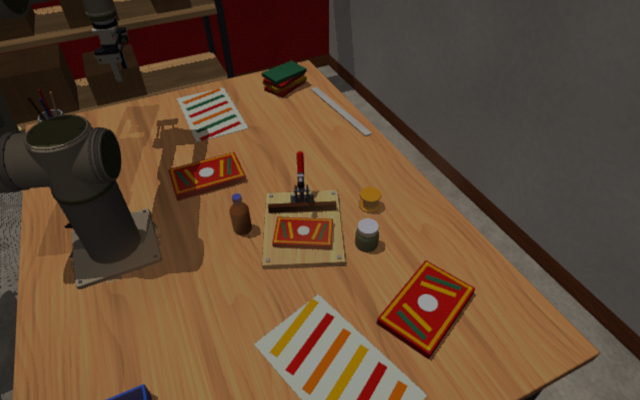

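The jig is centred at about (320,222) in the top view, with the small board at (331,225). The fence is at (303,214) and the handle tip at (274,197). The glue is at (295,269), the paint at (360,177) and the spool at (320,154). I'll crop and measure.

```bash
cat > h.py <<'E'
import numpy as np, cv2
from bench import env
C={n:env.get_calibration(n) for n in("top","side")}
def ray(n,uv,z):
    K=C[n]["intrinsics"];T=C[n]["cam_to_world"]
    uv=np.atleast_2d(np.float64(uv)); d=np.c_[uv,np.ones(len(uv))]@np.linalg.inv(K).T@T[:3,:3].T
    o=T[:3,3]; return o+d*((z-o[2])/d[:,2])[:,None]
def proj(n,P):
    K=C[n]["intrinsics"];T=np.linalg.inv(C[n]["cam_to_world"])
    p=(np.atleast_2d(P)@T[:3,:3].T+T[:3,3])@K.T; return p[:,:2]/p[:,2:]
E
python3 - <<'E'
from h import *
for n,(x,y,w,h) in {"top":(255,140,130,150),"side":(220,140,170,140)}.items():
    im=cv2.imread(f"pics/{n}0.png")[y:y+h,x:x+w]
    cv2.imwrite(f"pics/{n}z.png",cv2.resize(im,None,fx=4,fy=4,interpolation=cv2.INTER_CUBIC))
E
```

```text
(no output)
```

View pics/topz.png

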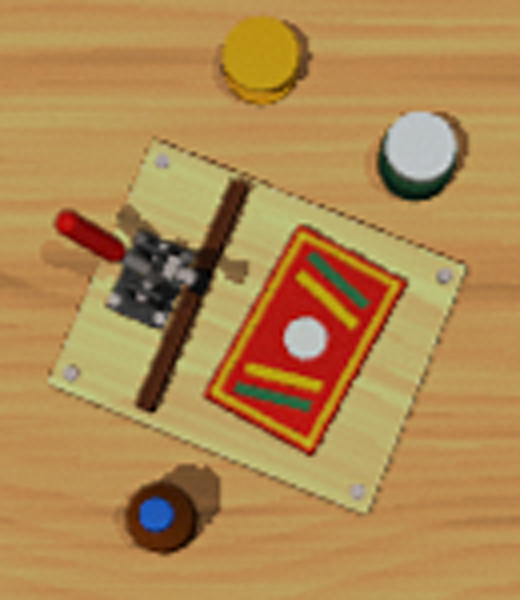

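View pics/sidez.png

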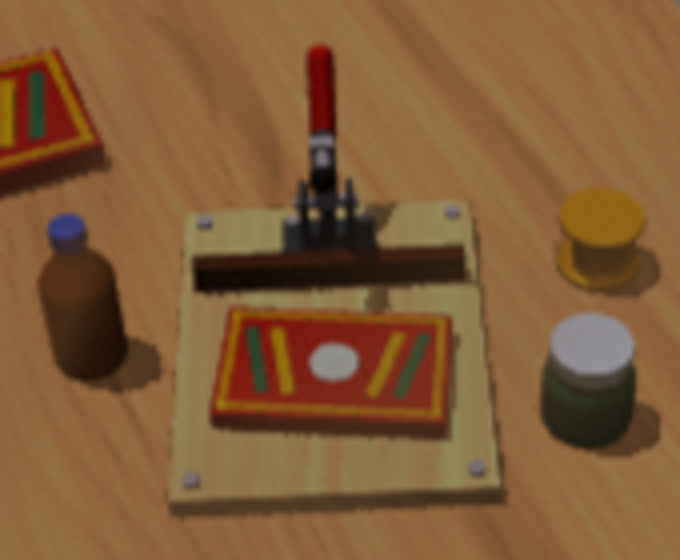

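```bash
cat >> h.py <<'E'
def big(m,roi):
    x,y,w,h=roi; mm=np.zeros_like(m); mm[y:y+h,x:x+w]=m[y:y+h,x:x+w]
    cs,_=cv2.findContours(mm,cv2.RETR_EXTERNAL,cv2.CHAIN_APPROX_NONE)
    return cv2.convexHull(max(cs,key=cv2.contourArea)).reshape(-1,2)
def quad(n,hull,z):
    P=ray(n,hull,z)[:,:2].astype(np.float32); r=cv2.minAreaRect(P); return r
E
python3 - <<'E'
from h import *
for n,roi,c in (("top",(255,165,130,115),(350,250)),("side",(255,185,95,90),(300,258))):
    im=cv2.imread(f"pics/{n}0.png"); hsv=cv2.cvtColor(im,cv2.COLOR_BGR2HSV)
    print(n,"bed hsv",hsv[c[1],c[0]],"table",hsv[280,340] if n=="top" else hsv[150,270])
    H,S,V=[a.astype(int) for a in cv2.split(hsv)]
    b=c; ref=H[c[1],c[0]]
    m=((abs(H-ref)<=4)&(V>(140 if n=="top" else 75))).astype(np.uint8)*255
    m=cv2.morphologyEx(m,cv2.MORPH_OPEN,np.ones((3,3)))
    h=big(m,roi); r=quad(n,h,18); print("bed",r); print(cv2.boxPoints(r))
    ap=cv2.approxPolyDP(h,4,True).reshape(-1,2);print(ap.tolist(),ray(n,ap,18)[:,:2].round(1).tolist())
    m=(((H<8)|(H>172))&(S>170)&(V>(110 if n=="top" else 60))).astype(np.uint8)*255
    h=big(m,(305,190,60,70) if n=="top" else (268,205,72,50))
    r=quad(n,h,36); print("board",r, cv2.boxPoints(r).tolist())
E
```

```text
top bed hsv [ 26 103 188] table [ 17 143 189]
bed ((431.0198669433594, -190.26412963867188), (181.15786743164062, 104.22598266601562), 68.02670288085938)
[[ 348.8001   -254.76392 ]
 [ 445.45496  -293.7626  ]
 [ 513.2396   -125.76434 ]
 [ 416.58478   -86.765656]]
[[357, 238], [348, 263], [341, 265], [295, 247], [346, 234]] [[445.0, -289.8], [364.7, -259.7], [358.4, -237.2], [416.8, -89.5], [458.2, -254.4]]
board ((488.2419738769531, -205.7857208251953), (77.45680236816406, 137.3576202392578), 61.01239776611328) [[409.3983459472656, -206.37924194335938], [529.5484619140625, -272.945556640625], [567.0855712890625, -205.19219970703125], [446.93548583984375, -138.62588500976562]]
side bed hsv [ 20 119 144] table [ 14 153 137]
bed ((467.84454345703125, -186.82232666015625), (222.7114715576172, 196.808837890625), 67.6371078491211)
[[ 334.47318  -252.36322 ]
 [ 516.4805   -327.24338 ]
 [ 601.21594  -121.28143 ]
 [ 419.20856   -46.401276]]
[[264, 206], [283, 213], [331, 250], [331, 262], [262, 265]] [[426.6, -49.5], [467.1, -101.9], [532.1, -289.3], [514.1, -325.8], [346.7, -255.9]]
board ((487.2821960449219, -205.16815185546875), (75.76814270019531, 137.42276000976562), 60.8219108581543) [[408.82025146484375, -204.74649047851562], [528.80517578125, -271.7436218261719], [565.744140625, -205.58981323242188], [445.75921630859375, -138.59268188476562]]
```

```bash
python3 - <<'E'
from h import *
for n,roi in (("top",(262,170,115,102)),("side",(258,188,92,88))):
    im=cv2.imread(f"pics/{n}0.png"); hsv=cv2.cvtColor(im,cv2.COLOR_BGR2HSV)
    H,S,V=[a.astype(int) for a in cv2.split(hsv)]
    t=(21,110) if n=="top" else (17,70)
    m=((H>=t[0])&(H<=34)&(V>t[1])&(S<150)&(S>50)).astype(np.uint8)*255
    m=cv2.morphologyEx(m,cv2.MORPH_OPEN,np.ones((2,2)))
    mm=np.zeros_like(m);x,y,w,h_=roi;mm[y:y+h_,x:x+w]=m[y:y+h_,x:x+w]
    # keep big components, all
    nn,l,st,_=cv2.connectedComponentsWithStats(mm); keep=np.isin(l,[i for i in range(1,nn) if st[i,4]>40])
    cv2.imwrite(f"pics/m{n}.png",cv2.resize((keep*255).astype(np.uint8)[y:y+h_,x:x+w],None,fx=4,fy=4))
    pts=cv2.convexHull(np.argwhere(keep)[:,::-1].astype(np.int32)).reshape(-1,2)
    r=quad(n,pts,18); print(n,"bed",r,cv2.boxPoints(r).round(1).tolist())
    m=(((H<9)|(H>172)|((H>17)&(H<30)&(S>170)))&(S>165)&(V>(70 if n=="top" else 50))).astype(np.uint8)*255
    h=big(m,(305,190,60,70) if n=="top" else (268,210,72,50))
    r=quad(n,h,36); print("board",r)
    # handle tip red
    m=(((H<8)|(H>172))&(S>150)&(V>50)).astype(np.uint8)*255
    h=big(m,(262,185,25,25) if n=="top" else (290,145,22,32)); print("handle",h.tolist())
E
python3 - <<'E'
import cv2,numpy as np
a=cv2.imread('pics/mtop.png');b=cv2.imread('pics/mside.png');h=max(a.shape[0],b.shape[0])
cv2.imwrite('pics/mm.png',cv2.resize(np.hstack([cv2.copyMakeBorder(i,0,h-i.shape[0],0,5,cv2.BORDER_CONSTANT,value=128) for i in(a,b)]),None,fx=.9,fy=.9))
E
```

```text
top bed ((498.7005615234375, -171.02227783203125), (279.734130859375, 218.33909606933594), 67.39208984375) [[344.20001220703125, -258.20001220703125], [545.7000122070312, -342.1000061035156], [653.2000122070312, -83.9000015258789], [451.70001220703125, 0.10000000149011612]]
board ((487.5547790527344, -205.64942932128906), (100.18975067138672, 160.26132202148438), 60.847354888916016)
handle [[273, 193], [278, 196], [284, 200], [285, 201], [285, 204], [281, 204], [277, 202], [270, 198], [269, 196], [269, 194], [270, 193]]
side bed ((503.6546325683594, -166.1083984375), (296.1271057128906, 221.85716247558594), 67.13027954101562) [[343.8999938964844, -259.3999938964844], [548.2999877929688, -345.6000061035156], [663.4000244140625, -72.80000305175781], [459.0, 13.399999618530273]]
board ((483.1745300292969, -209.6642608642578), (103.82601165771484, 158.08546447753906), 63.76576614379883)
handle [[300, 151], [302, 152], [303, 163], [303, 172], [298, 172], [297, 163], [297, 152], [299, 151]]
```

View pics/mm.png

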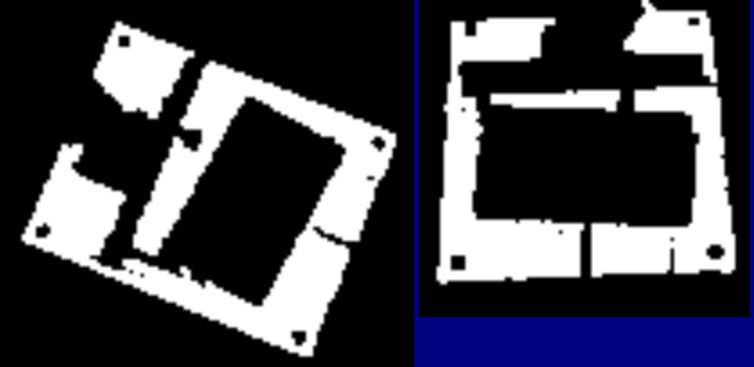

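The top view gives a clean fit: the bed measures 280x218 and the board 100x160. I'll check it against the handle tip, find the bystanders, and compute the first leg.

```bash
cat >> h.py <<'E'
th=np.deg2rad(67.39); JC=np.array([498.7,-171.0]); JY=np.array([np.cos(th),np.sin(th)]); JX=np.array([JY[1],-JY[0]])
def j2w(x,y): return JC+x*JX+y*JY
def w2j(p): d=np.asarray(p)[...,:2]-JC; return np.stack([d@JX,d@JY],-1)
from scipy.spatial.transform import Rotation as R
def plan(x,y,z,ang=67.39):
    "tool-axis shift units and yaw units to jig x,y, world z, tool x axis at world angle"
    o=env.get_obs(); w,a,b,c=o["eef_rot"]; M=R.from_quat([a,b,c,w]).as_matrix()
    t=np.r_[j2w(x,y),z]; s=M.T@(t-o["tool_pos"]); cur=np.degrees(np.arctan2(M[1,0],M[0,0]))
    d=(ang-cur+180)%360-180
    print("goal",t.round(1),"shift u",(s/400).round(4),"yaw u",round(-d/90,4),"now jig",w2j(o["tool_pos"]).round(1),o["tool_pos"].round(1),"cur ang",cur.round(2))
E
python3 - <<'E'
from h import *
tip=np.r_[j2w(0,154),152]
print("tip proj",proj("top",tip),proj("side",tip))
for k,x,y in(("fl",-100,50),("fr",100,50)):
  print(k,proj("top",np.r_[j2w(x,y),44]),proj("side",np.r_[j2w(x,y),44]))
for k,uv,uv2,z in(("glue",(293.5,268.3),(236.5,197.5),130),("paint",(360,176.3),(368,226),75),("spool",(320.2,153),(370,194.5),50)):
  print(k,w2j(ray("top",uv,z)),w2j(ray("side",uv2,z)))
print("board",w2j([487.55,-205.65]))
M=proj("top",np.array([[155,580,218.]]));print(M)
E
python3 - <<'E'
import sys;sys.path.insert(0,'.')
from h import *
c=w2j([430,150]); plan(*c,220); plan(3,-122,220)
E
```

```text
tip proj [[272.47997858 196.34085593]] [[299.42855508 154.75927401]]
fl [[293.56435339 243.5272755 ]] [[267.07644825 207.76569114]]
fr [[317.68976728 186.46850428]] [[335.97597032 204.85718856]]
glue [[-173.29511241   13.38646343]] [[-171.90214617    6.88766623]]
paint [[176.09213236 -64.86016225]] [[176.78382822 -66.80812279]]
spool [[204.99902719  84.56639906]] [[202.77791318  81.38992833]]
board [  3.02836999 -36.27359887]
[[ 44.96030599 337.7070654 ]]
goal [430. 150. 220.] shift u [-0.9415 -0.8583 -0.0044] yaw u 1.0846 now jig [-605.6  560.3] [155.1 579.1 217.7] cur ang 165.0
goal [ 454.6 -284.8  220. ] shift u [-1.2821 -1.8923 -0.0028] yaw u 1.0846 now jig [-605.6  560.3] [155.1 579.1 217.7] cur ang 165.0
```

Call:
{"api": "send_rows", "payload": {"rows": [-0.94,-0.86,0,0.5,-0.94,-0.86,0,0.9,-0.94,-0.86,0,0.9,-0.94,-0.86,0,0.9,-0.94,-0.86,0,0.9,-0.94,-0.86,0,0.9,-0.94,-0.86,0,0.9,-0.94,-0.86,0,0.9,-0.94,-0.86,0,0.9,-0.94,-0.86,0,0.9,-0.94,-0.86,0,0.9,-0.94,-0.86,0,0.9], "claw": 1}}

```text
time_s: 1.6
tool_pos: [428.8, 151.3, 218.6]
eef_rot: [-0.0, 0.742, 0.67, 0.0]
wrist_force: [0.6, 0.2, -0.0]
finger_gap: 93.0
```

```bash
python3 -c "
from h import *
plan(0,-122,220)"
```

```text
goal [ 451.8 -283.6  220. ] shift u [-1.0757  0.1679 -0.0037] yaw u 0.1863 now jig [-188.4  270.6] [428.8 151.3 218.6] cur ang 84.15
```

Call:
{"api": "send_rows", "payload": {"rows": [-1,0.16,0,0.186,-1,0.16,0,0.186,-1,0.16,0,0.186,-1,0.16,0,0.186,-1,0.16,0,0.186,-1,0.16,0,0.186,-1,0.16,0,0.186,-1,0.16,0,0.186,-1,0.16,0,0.186,-1,0.16,0,0.186]}}

```text
time_s: 2.85
tool_pos: [451.6, -253.0, 218.7]
eef_rot: [-0.0, 0.832, 0.555, 0.0]
wrist_force: [-0.0, 0.4, -0.0]
finger_gap: 92.8
```

```bash
python3 -c "
from h import *
plan(0,-122,26)"
```

```text
goal [ 451.8 -283.6   26. ] shift u [-0.0705  0.0297  0.4819] yaw u -0.0001 now jig [-11.9 -93.8] [ 451.6 -253.   218.7] cur ang 67.38
```

Call:
{"api": "send_rows", "payload": {"rows": [-0.07,0.03,0.05,0,-0.07,0.03,0.18,0,-0.07,0.03,0.3,0,-0.07,0.03,0.4,0,-0.07,0.03,0.4,0,-0.07,0.03,0.4,0]}}

```text
time_s: 3.6
tool_pos: [452.6, -285.1, 60.6]
eef_rot: [0.001, 0.832, 0.554, 0.0]
wrist_force: [-0.3, 0.7, 1.1]
finger_gap: 92.6
```

```bash
python3 - <<'E'
from h import *
plan(0,-122,26)
for n,(x,y,w,h) in {"top":(255,140,130,150),"side":(220,140,170,140)}.items():
    im=env.snapshot(n)[y:y+h,x:x+w]
    cv2.imwrite(f"pics/{n}1.png",cv2.resize(im,None,fx=4,fy=4,interpolation=cv2.INTER_CUBIC))
E
```

```text
goal [ 451.8 -283.6   26. ] shift u [ 0.0026 -0.0035  0.0864] yaw u -0.0008 now jig [   1.3 -123. ] [ 452.6 -285.1   60.6] cur ang 67.32
```

View pics/side1.png

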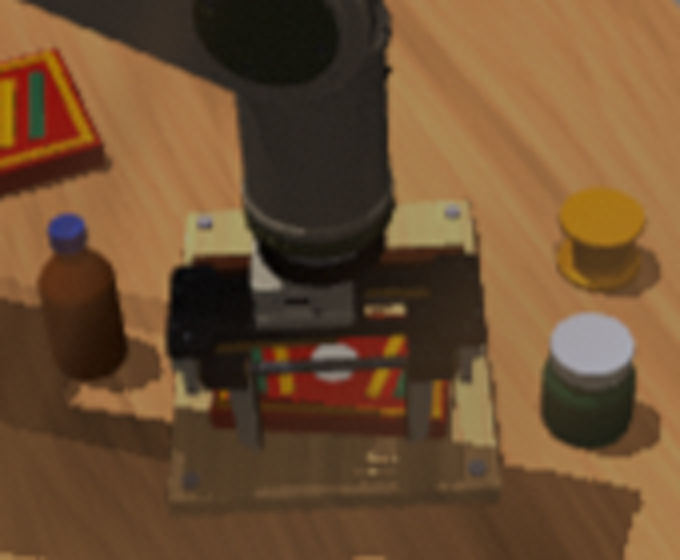

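The fingers hang behind the near edge at (248,440) and (417,430) in the crop, clear of the board, and the bottle and jar are well away. Next I lower them to about 25 mm and push.

Call:
{"api": "send_rows", "payload": {"rows": [0,0,0.045,0,0,0,0.088,0,0,0,0.088,0,0,0,0.088,0]}}

```text
time_s: 4.2
tool_pos: [451.2, -284.8, 23.1]
eef_rot: [-0.0, 0.833, 0.554, -0.0]
wrist_force: [0.5, -0.2, 0.3]
finger_gap: 92.9
```

```bash
python3 -c "
from h import *
plan(0,-60,25)"
```

```text
goal [ 475.6 -226.4   25. ] shift u [ 0.1583 -0.0003 -0.0048] yaw u -0.0015 now jig [  -0.  -123.3] [ 451.2 -284.8   23.1] cur ang 67.25
```

Call:
{"api": "send_rows", "payload": {"rows": [0.03,0,-0.003,0,0.05,0,-0.003,0,0.065,0,-0.003,0,0.08,0,-0.003,0,0.09,0,-0.003,0,0.1,0,-0.003,0,0.11,0,-0.003,0,0.12,0,-0.003,0,0.13,0,-0.003,0,0.14,0,-0.003,0,0.145,0,-0.003,0,0.145,0,-0.003,0]}}

```text
time_s: 5.7
tool_pos: [473.9, -231.1, 24.5]
eef_rot: [-0.0, 0.833, 0.554, 0.0]
wrist_force: [0.1, 0.2, -0.3]
finger_gap: 93.2
```

```bash
python3 -c "
from h import *
plan(0,-58,25)"
```

```text
goal [ 476.4 -224.5   25. ] shift u [ 0.0175 -0.0006 -0.0013] yaw u -0.0013 now jig [  0.2 -65. ] [ 473.9 -231.1   24.5] cur ang 67.27
```

Call:
{"api": "send_rows", "payload": {"rows": [0.004,0,0,0,0.008,0,0,0,0.012,0,0,0,0.016,0,0,0,0.018,0,0,0,0.018,0,0,0]}}

```text
time_s: 6.45
tool_pos: [476.8, -224.7, 24.7]
eef_rot: [-0.0, 0.833, 0.554, 0.0]
wrist_force: [0.3, -0.4, -0.0]
finger_gap: 93.0
```

```bash
python3 - <<'E'
from h import *
plan(0,-58,25);print(env.get_obs()["wrist_force"])
for n,(x,y,w,h) in {"top":(255,140,130,150),"side":(220,140,170,140)}.items():
    im=env.snapshot(n)[y:y+h,x:x+w]
    cv2.imwrite(f"pics/{n}2.png",cv2.resize(im,None,fx=4,fy=4,interpolation=cv2.INTER_CUBIC))
E
```

```text
goal [ 476.4 -224.5   25. ] shift u [ 0.     -0.0011 -0.0008] yaw u -0.0014 now jig [  0.5 -58. ] [ 476.8 -224.7   24.7] cur ang 67.26
[ 0.28543536 -0.36602603 -0.02912308]
```

View pics/side2.png

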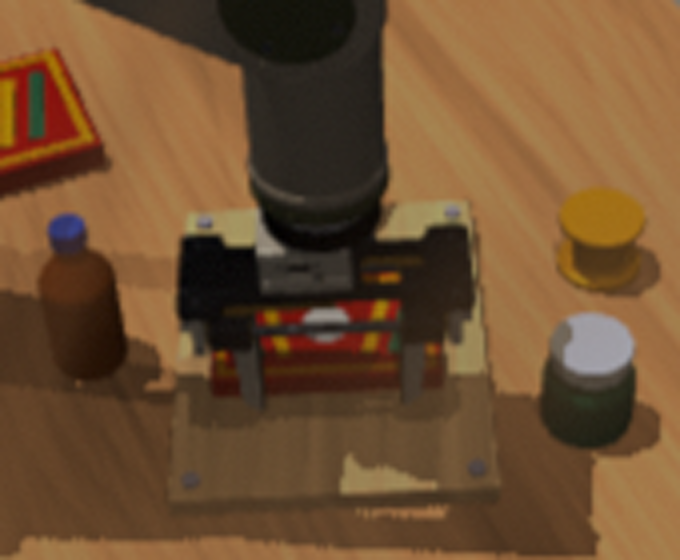

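View pics/top2.png

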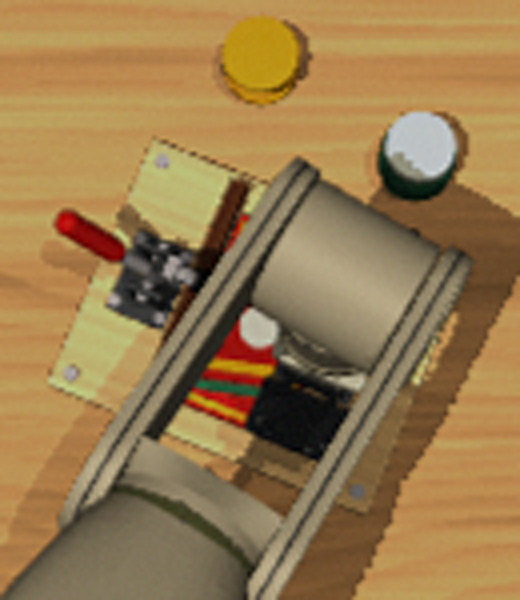

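The board has moved close to the fence and squared up. There's no contact force yet, so I'll keep going in small steps until one appears.

Call:
{"api": "send_rows", "payload": {"rows": [0.002,0,0,0,0.004,0,0,0,0.006,0,0,0,0.008,0,0,0,0.008,0,0,0]}}

```text
time_s: 7.18
tool_pos: [478.0, -221.9, 24.7]
eef_rot: [0.0, 0.833, 0.554, 0.0]
wrist_force: [-1.0, -0.7, 0.8]
finger_gap: 93.0
```

Call:
{"api": "send_rows", "payload": {"rows": [0.003,0,0,0,0.006,0,0,0,0.006,0,0,0]}}

```text
time_s: 7.55
tool_pos: [478.3, -221.6, 24.8]
eef_rot: [0.001, 0.832, 0.554, -0.001]
wrist_force: [-4.3, -10.1, -2.1]
finger_gap: 93.2
```

```bash
python3 -c "
from h import *
plan(0,-58,25);o=env.get_obs();print(o['wrist_force'],o['ft_torque'])"
```

```text
goal [ 476.4 -224.5   25. ] shift u [-0.0086 -0.0016 -0.0005] yaw u -0.0011 now jig [  0.7 -54.6] [ 478.3 -221.6   24.8] cur ang 67.29
[ -4.28310424 -10.06160978  -2.14567931] [-1.9213268   0.82877497  0.52670121]
```

Call:
{"api": "send_rows", "payload": {"rows": [0.002,0,0,0,0.004,0,0,0,0.004,0,0,0]}}

```text
time_s: 7.92
tool_pos: [478.4, -221.6, 24.9]
eef_rot: [0.002, 0.833, 0.554, -0.002]
wrist_force: [-7.7, -15.3, -0.2]
finger_gap: 92.6
```

Call:
{"api": "send_rows", "payload": {"rows": [-0.02,0,0,0,-0.08,0,0,0,-0.1,0,0,0,-0.1,0,-0.1,0,-0.1,0,-0.25,0,-0.1,0,-0.4,0,-0.1,0,-0.52,0,-0.1,0,-0.52,0,-0.1,0,-0.52,0], "claw": 1}}

```text
time_s: 9.05
tool_pos: [464.0, -254.6, 232.0]
eef_rot: [-0.0, 0.833, 0.554, 0.0]
wrist_force: [0.6, -0.3, -0.4]
finger_gap: 93.0
```

```bash
python3 -c "
from h import *
plan(0,215,225)"
```

```text
goal [581.4  27.5 225. ] shift u [ 0.7638 -0.0018  0.0178] yaw u -0.0013 now jig [  0.1 -90.5] [ 464.  -254.6  232. ] cur ang 67.27
```

Call:
{"api": "send_rows", "payload": {"rows": [0.76,0,0,0,0.76,0,0,0,0.76,0,0,0,0.76,0,0,0,0.76,0,0,0,0.76,0,0,0,0.76,0,0,0,0.76,0,0,0], "claw": 0}}

```text
time_s: 10.05
tool_pos: [580.9, 24.1, 231.7]
eef_rot: [-0.0, 0.833, 0.553, -0.001]
wrist_force: [0.0, -0.1, -0.4]
finger_gap: 17.4
```

```bash
python3 - <<'E'
from h import *
plan(0,215,140)
for n,(x,y,w,h) in {"top":(255,140,130,150),"side":(220,140,170,140)}.items():
    im=env.snapshot(n);cv2.imwrite(f"pics/{n}3.png",im)
    cv2.imwrite(f"pics/{n}3z.png",cv2.resize(im[y:y+h,x:x+w],None,fx=4,fy=4,interpolation=cv2.INTER_CUBIC))
    H,S,V=[a.astype(int) for a in cv2.split(cv2.cvtColor(im,cv2.COLOR_BGR2HSV))]
    m=(((H<9)|(H>172)|((H>17)&(H<30)&(S>170)))&(S>165)&(V>(70 if n=="top" else 50))).astype(np.uint8)*255
    h=big(m,(300,180,65,80) if n=="top" else (268,190,72,60))
    r=quad(n,h,36); print(n,"board",r,w2j(r[0]))
E
```

```text
goal [581.4  27.5 140. ] shift u [ 0.0084 -0.0019  0.2293] yaw u -0.0024 now jig [  0.9 211.7] [580.9  24.1 231.7] cur ang 67.18
top board ((498.79583740234375, -166.78204345703125), (100.35688018798828, 159.55580139160156), 67.37976837158203) [-1.53314895  3.93062292]
side board ((500.3904724121094, -167.29364013671875), (76.63048553466797, 150.3831024169922), 66.75471496582031) [0.13561405 4.07141367]
```

View pics/top3z.png

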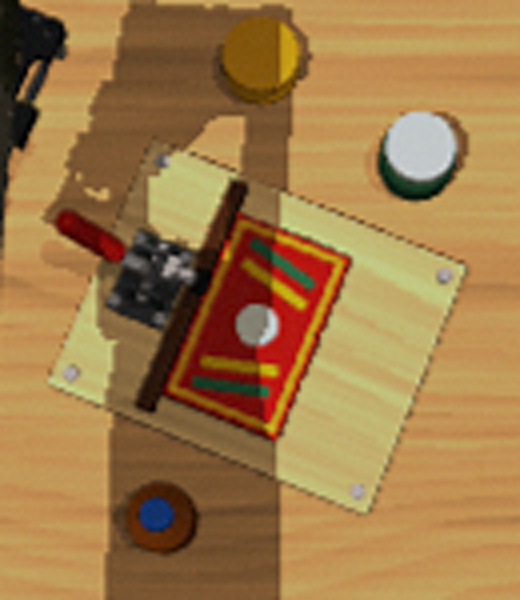

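View pics/side3z.png

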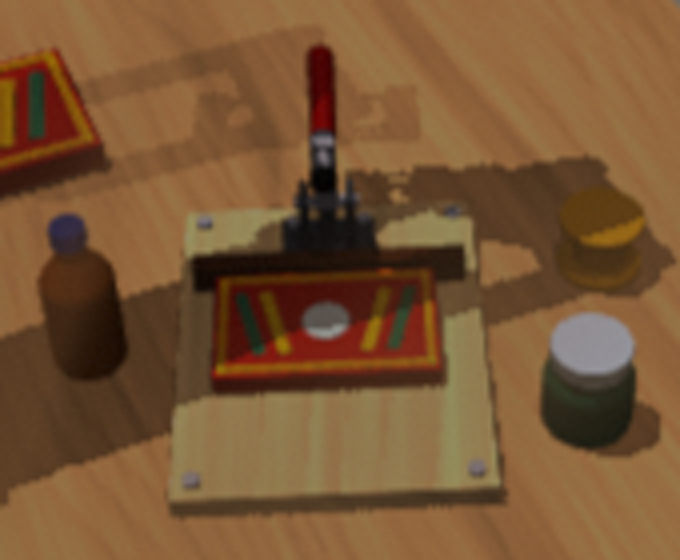

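The board is flush and parallel: 67.38° against 67.39° for the jig. The clamp is still open. The 4 mm measured in y is a bias in my bed outline, because contact force already confirmed the fence. Now I go down behind the handle.

Call:
{"api": "send_rows", "payload": {"rows": [0,0,0.12,0,0,0,0.225,0,0,0,0.225,0,0,0,0.225,0,0,0,0.225,0]}}

```text
time_s: 10.78
tool_pos: [583.2, 25.0, 145.5]
eef_rot: [0.001, 0.833, 0.554, 0.002]
wrist_force: [-0.2, 0.8, 0.3]
finger_gap: 0.1
```

```bash
python3 - <<'E'
from h import *
plan(0,65,142); print(env.get_obs()["finger_gap"])
y,x,h,w=120,220,140,170
im=env.snapshot("side");cv2.imwrite("pics/side4.png",cv2.resize(im[80:260,220:390],None,fx=3.2,fy=3.2,interpolation=cv2.INTER_CUBIC))
E
```

```text
goal [ 523.7 -111.   142. ] shift u [-0.3711 -0.0058  0.0082] yaw u -0.0016 now jig [  2.7 213.4] [583.2  25.  145.5] cur ang 67.24
0.14259247721997184
```

View pics/side4.png

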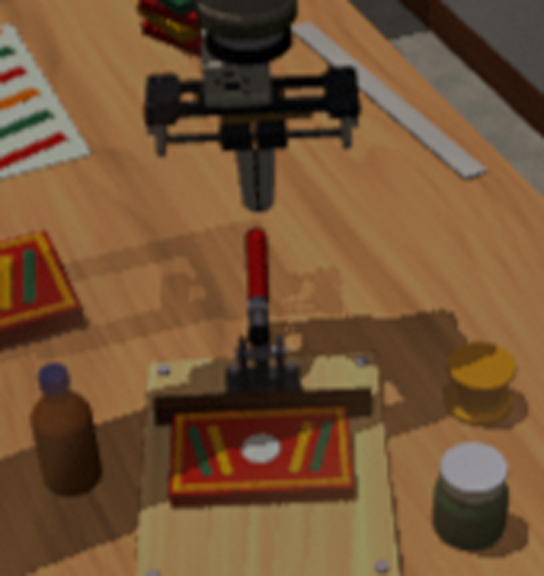

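The shut fingertips at (258,208) line up with the handle at (256,235), so I push.

Call:
{"api": "send_rows", "payload": {"rows": [-0.06,-0.005,0.008,0,-0.09,-0.005,0.008,0,-0.11,-0.005,0.008,0,-0.13,-0.005,0.008,0,-0.15,-0.005,0.008,0,-0.17,-0.005,0.008,0,-0.19,-0.005,0.008,0,-0.21,-0.005,0.008,0,-0.23,-0.005,0.008,0,-0.24,-0.005,0.008,0]}}

```text
time_s: 12.08
tool_pos: [542.0, -63.3, 139.0]
eef_rot: [-0.0, 0.833, 0.554, -0.001]
wrist_force: [0.5, -0.3, 0.1]
finger_gap: 0.1
```

```bash
python3 - <<'E'
from h import *
plan(0,65,142); print(env.get_obs()["wrist_force"])
im=env.snapshot("side");cv2.imwrite("pics/side5.png",cv2.resize(im[80:260,220:390],None,fx=3.2,fy=3.2,interpolation=cv2.INTER_CUBIC))
E
```

```text
goal [ 523.7 -111.   142. ] shift u [-0.1277  0.004  -0.0073] yaw u -0.0018 now jig [ -1.5 116.1] [542.  -63.3 139. ] cur ang 67.22
[ 0.52542699 -0.34978752  0.07744835]
```

View pics/side5.png

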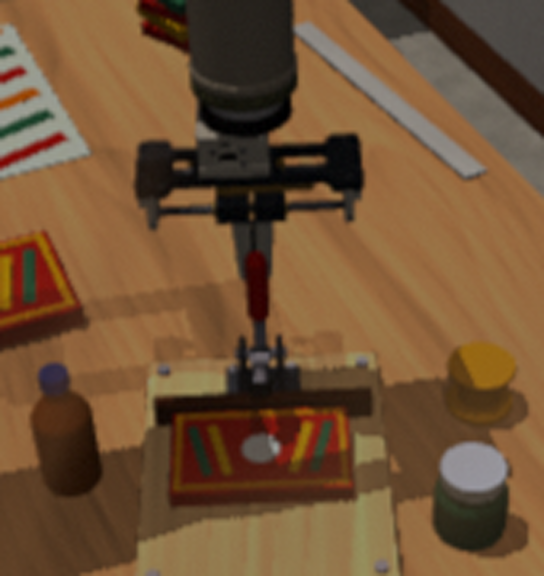

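Call:
{"api": "send_rows", "payload": {"rows": [-0.02,0,-0.005,0,-0.04,0,-0.005,0,-0.06,0,-0.005,0,-0.08,0,-0.005,0,-0.1,0,-0.005,0,-0.11,0,-0.005,0,-0.11,0,-0.005,0]}}

```text
time_s: 13.0
tool_pos: [525.5, -103.4, 141.5]
eef_rot: [-0.0, 0.833, 0.554, 0.0]
wrist_force: [0.7, -0.4, 0.6]
finger_gap: 0.4
```

Call:
{"api": "send_rows", "payload": {"rows": [0.1,0,-0.02,0,0.2,0,-0.1,0,0.3,0,-0.25,0,0.4,0,-0.25,0,0.4,0,-0.25,0,0.4,0,-0.25,0,0.4,0,-0.25,0]}}

```text
time_s: 13.88
tool_pos: [586.7, 43.5, 240.5]
eef_rot: [-0.0, 0.833, 0.553, -0.001]
wrist_force: [-0.2, 0.5, -0.8]
finger_gap: 0.4
```

```bash
python3 - <<'E'
from h import *
plan(0,65,142); print(env.get_obs()["wrist_force"])
for n,(x,y,w,h) in {"top":(255,140,130,150),"side":(220,140,170,140)}.items():
    im=env.snapshot(n);cv2.imwrite(f"pics/{n}6.png",im)
    cv2.imwrite(f"pics/{n}6z.png",cv2.resize(im[y:y+h,x:x+w],None,fx=4,fy=4,interpolation=cv2.INTER_CUBIC))
tip=np.r_[j2w(0,90-105*np.sin(.65)+4),68+105*np.cos(.65)]
for n in C: print(n,"expected shut tip",proj(n,tip))
E
```

```text
goal [ 523.7 -111.   142. ] shift u [-0.417   0.0048  0.2466] yaw u -0.0021 now jig [ -1.2 231.9] [586.7  43.5 240.5] cur ang 67.2
[-0.18796935  0.48525047 -0.79527865]
top expected shut tip [[310.43195306 211.82802693]]
side expected shut tip [[299.91648605 183.04113102]]
```

View pics/top6z.png

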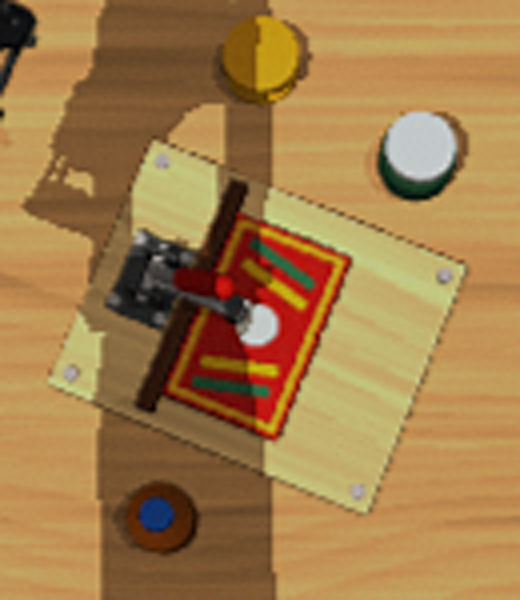

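View pics/side6z.png

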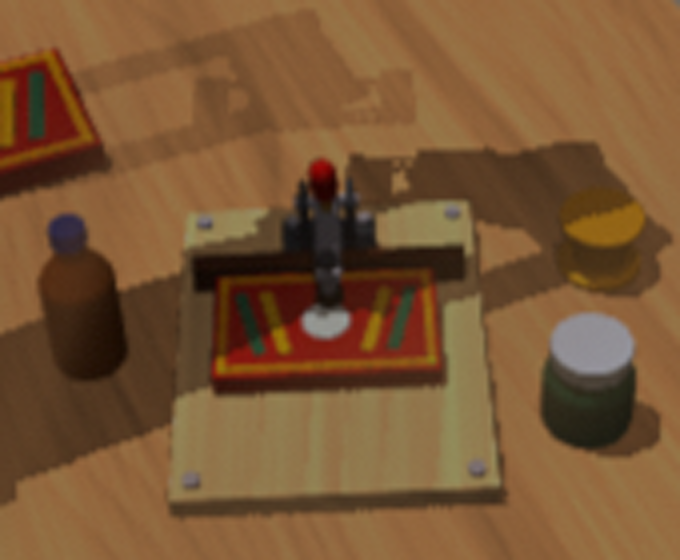

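The clamp is shut. The handle tip is at about (310.6,211.6) in the top view, where (310.4,211.8) was predicted, and the pad is on the board. The board is still flush and the bystanders haven't moved, so I'll hand in.

```bash
python3 -c "
from bench import env
print(env.sign_off())"
```

```text
the job is handed in; nothing more can be done
None
```

The board is flush against the fence and the clamp has snapped shut on it. I handed the job in at about 14 s of the 48 s allowed; `sign_off` gave no verdict.

- **Push:** I slid the board to the fence with the two open fingertips, which also squared it up. I stopped when the wrist force showed about 17 N of firm contact.
- **Clamp:** I backed off, went round behind the handle and pushed it over centre with the shut fingers. Then I drew the arm well clear.
- **Board check:** Before clamping, the board was parallel to the bed within about 0.001 rad and 1.5 mm or less off centre along the fence. I did not measure it again after clamping, but the last pictures show it unmoved.
- **Clamp check:** The handle tip was within about 0.3 px of its predicted shut position in the top view, with the pad on the board.
- **Other items:** The glue bottle, paint jar and spool looked undisturbed in the last pictures.
- **One disagreement:** The camera put the board's centre at jig y of about +4 mm, right at the tolerance edge. I took this as a bias in my outline of the bed, because the contact force and both views show the board against the fence.

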